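# Put the wheel-nut sockets back on their strip in order of size

## Robot

A 6-joint arm with a two-finger parallel gripper is mounted at the origin on the work surface. World frame = base frame: x ahead of the robot, y to its left, z up, the work surface at z = 0. Lengths are in m, angles in rad, forces in N, time in s.
With the tool pointing down it reaches from about 0.35 to 0.775 m from the base axis. Payload 7.3 kg.
Tool frame: the origin (TCP) lies at the very end of the fingers, on their centre line; the grasp point (between the pads) lies 19 mm behind it; z points along the fingers, y is the line along which they close (so a half turn about z gives the same grasp; the last joint's range is limited). The gripper opens to 92 mm and grips with 3 to 60 N. Pads are 19 mm wide; open, the fingers measure 130 mm over their backs; the gripper's body (75 mm by 190 mm) begins 47 mm behind the grasp point.
Start: joints at [1.123, 0.342, 1.524, -0, 1.275, -0.146], TCP at [0.156, 0.501, 0.227] pointing down, gripper open.
Joint ranges: [-2.53, 2.53], [-0.77, 2.02], [0.04, 2.7], [-1, 4.14], [0.28, 2.66], [-3.11, 3.11]. Speed limits (rad/s): [2.57, 2.57, 3.14, 3.14, 3.14, 3.14].

## Interface

Orientations are given as a unit quaternion [x, y, z, w].
In Python, from rig import env gives the robot as it stands.
- The arm moves only by the tool servo_tool, never from a script. Its argument "increments" is a list of rows, each an object of numbers: "dx", "dy", "dz": the shift along the tool's x, y, z in m; "turn": the turn about the tool's z in degrees; "fingers": the gripper command: -1 is shut, 1 is fully open, values between are in proportion. A call has 1 to 20 rows; each row is the pose to reach, as a shift and turn from the pose commanded when the call began, along the tool's axes at that moment; what a row does not reach only later rows make up. A row lasts 1/10 s, in which the tool goes at most 50 mm and 8.59 degrees, less where a joint would pass 70% of its speed; a pose out of reach is approached as far as the arm can. A call with a gripper value outside its range is refused whole. The fingers move at their own pace and stop on an object; "grip_force" is the grip in N (left out, the last holds). Time passes only in rows, so rows that repeat a pose let the fingers close. It gives the time, the measured TCP pose, the force, the opening and the grip force at its end, in the units of the state.
- env.sense(): the state, without advancing time (a new reading comes with each control period).
- env.snapshot(name): name is "side" or "top" or "wrist"; returns a dict with "image" (384x512x3 uint8, blue, green, red), "fovy" (degrees; the focal length in pixels is half the picture's height over the tangent of half this angle, whatever the lens; pixels are square), "cx", "cy" (the principal point, pixels), "R" (3x3) and "t" (3): a world point X has camera coordinates R X + t; the wrist camera has in their place "T_tool_cam" (4x4, takes a point from camera to tool coordinates, whose origin is the TCP and whose axes are the flange's). Camera axes: x right, y down, z forward; pixel columns grow to the right and rows downward; lengths in m; the calibration is good to about 2 mm. A picture is of the moment at which its call begins: read the wrist's pose just before it. There is no depth.
- env.finish_job(): hands the job in; it is judged then, once.
Trained networks look in the newest picture that a camera, given by its name, has taken for a name from the list of things; names that differ only in an ending like _2 or _b are one class to them, and where a whole thing is asked for, a point or a joint stands for the part that bears it (a point fixed in the world has none). Each returns a list of dicts, best first, with "confidence" (0 to 1); they miss things now and then, are a little off and sometimes report something else, mostly with a low value. They report only what shows in the picture. A call takes as long as a camera call. They do not tell look-alikes from the thing itself.
- env.look_for(camera, query): "bbox" ([left, top, right, bottom] in pixels, round what is visible of it).
- env.regions_of(camera, query): "pixels" (384x512 bool, what is visible of it) and "bbox" ([left, top, right, bottom] in pixels, round what is visible of it).
The state is a dict: "clock": time; "joint_positions": joint angles; "dq": joint speeds; "effort": joint torques, N m; "tcp_pos": TCP position; "tcp_rot": TCP orientation; "ft_force": force on the tool from outside, world axes, zero at the start; "moment": the same for the moment, N m; "opening": finger opening in m; "finger_force": force on a finger pad.
Only numpy, scipy, OpenCV 4.12 (cv2) and the standard library are available. Lean on these libraries where they do the work, as an engineer would, in place of code of your own. Each camera call takes 0.05 s, during which the arm holds its last target. There are 200 camera calls.

## Task

Put the four wheel-nut sockets back on the socket strip, one standing upright, mouth up, in the middle of each round pad, in order of size: the largest next to the strip's hanging loop, then smaller and smaller, with the smallest at the plain end. Don't move the ratchet or knock the spray can.

Things in the scene. Friction and masses are not known exactly. Their poses are not given: they have to be found in the camera images.
- socket_41: The largest (widest and tallest) of four bright steel wheel-nut sockets: round, 61 mm across from 30 mm up to the top, 44 mm across at the foot, 63 mm tall, 41 mm hexagonal mouth on top. Starts standing mouth up on a flat black rubber mat 3 mm thick, 90 mm or more (centre to centre) from the others. Origin: centre of its underside; z up its axis. Yaw is random and means nothing.
- socket_34: The second largest of four bright steel wheel-nut sockets: round, 52 mm across from 27 mm up to the top, 44 mm across at the foot, 57 mm tall, 34 mm hexagonal mouth on top. Starts standing mouth up on a flat black rubber mat 3 mm thick, 90 mm or more (centre to centre) from the others. Origin: centre of its underside; z up its axis. Yaw is random and means nothing.
- socket_27: The third largest of four bright steel wheel-nut sockets: round, 43 mm across from 27 mm up to the top, 41 mm across at the foot, 53 mm tall, 27 mm hexagonal mouth on top. Starts standing mouth up on a flat black rubber mat 3 mm thick, 90 mm or more (centre to centre) from the others. Origin: centre of its underside; z up its axis. Yaw is random and means nothing.
- socket_21: The smallest (narrowest and shortest) of four bright steel wheel-nut sockets: round, 34 mm across over its whole height, 50 mm tall, 21 mm hexagonal mouth on top. Starts standing mouth up on a flat black rubber mat 3 mm thick, 90 mm or more (centre to centre) from the others. Origin: centre of its underside; z up its axis. Yaw is random and means nothing.
- pad_1: The pad next to the steel hanging loop of the socket strip: a flat bright disc 60 mm across, flush in its top. The strip is a fixed black bar 304 x 74 x 12 mm with four pads in a row, 76 mm apart, and a flat steel ring (the loop, 41 mm) beyond one end; it lies on either side of the bench, pointing any way. Origin: centre of the pad's top, 12 mm above the bench; x along the row to the loop, y across, z up.
- pad_2: The pad second from the hanging loop of the socket strip: a flat bright disc 60 mm across, flush in its top. The strip is open along both long sides: nothing stands within 60 mm of it at the start. Origin: centre of the pad's top, 12 mm above the bench; x along the row to the loop, y across, z up.
- pad_3: The pad third from the hanging loop of the socket strip: a flat bright disc 60 mm across, flush in its top. The pads are 76 mm apart, centre to centre. Origin: centre of the pad's top, 12 mm above the bench; x along the row to the loop, y across, z up.
- pad_4: The pad at the plain end, furthest from the hanging loop of the socket strip: a flat bright disc 60 mm across, flush in its top. The pads are 76 mm apart, centre to centre. Origin: centre of the pad's top, 12 mm above the bench; x along the row to the loop, y across, z up.
- ratchet: Bystander: a ratchet wrench lying flat on the bench beyond the mat and the strip, 420 mm long, head 60 mm across, 39 mm high. Origin: on the bench, under the middle of its length; x along it towards the head, which points to the left (+y).
- spray_can: Bystander: a spray can standing upright on the bench at the left, 66 mm across, 198 mm tall. Origin: centre of its underside.
Not all that is in view belongs to the job. Leave any blue look-alike of the socket_34 alone.

How it is judged:
At the end, for the whole second after the job is handed in: Each socket stands upright (within 0.1 rad), foot on the strip (height within 4 mm), its axis within 12 mm of the centre of its own pad: largest on the pad by the hanging loop, then second largest, third largest, and the smallest on the pad at the plain end; all at rest (horizontal distance between socket_41 and pad_1 below 0.012 m and z of socket_41 in the frame of pad_1 between -0.004 and 0.004 m and angle between each of socket_41, socket_34, socket_27, socket_21's own z axis and vertical below 0.1 rad and linear speed of each of socket_41, socket_34, socket_27, socket_21 below 0.02 m/s and angular speed of each of socket_41, socket_34, socket_27, socket_21 below 0.2 rad/s and horizontal distance between socket_34 and pad_2 below 0.012 m and z of socket_34 in the frame of pad_2 between -0.004 and 0.004 m and horizontal distance between socket_27 and pad_3 below 0.012 m and z of socket_27 in the frame of pad_3 between -0.004 and 0.004 m and horizontal distance between socket_21 and pad_4 below 0.012 m and z of socket_21 in the frame of pad_4 between -0.004 and 0.004 m); the robot touches nothing.
It fails at once if the ratchet is moved by more than 20 mm (distance of ratchet from where it was at the start of the episode above 0.02 m).
It fails at once if the spray can is moved by more than 20 mm or tipped (distance of spray_can from where it was at the start of the episode above 0.02 m or angle between spray_can's own z axis and vertical above 0.3 rad).
It also fails if it takes over 109 s, if anything falls off the work surface, if the arm or the gripper's body presses on something with over 40 N, if the wrist force passes 120 N, or if a joint passes its speed limit or range.

## Working session

There is one attempt and no reset: what is moved stays moved. The work goes in short steps, Python scripts to look and compute and a tool call to move; the robot and the scene stay as the last step left them, time stands still between calls to the robot, and variables do not carry over. Pictures are saved under pics/ and viewed, at most 14 in all, crops included, and the job is handed in when it is done.

Besides the shell and the picture viewer there is one more tool, called as a command line: name --argument value ..., lists and objects as JSON in quotes. servo_tool: Moves the arm, as the interface text tells. Its arguments: {"type":"object","properties":{"increments":{"type":"array","items":{"type":"object","properties":{"dx":{"type":"number"},"dy":{"type":"number"},"dz":{"type":"number"},"turn":{"type":"number"},"fingers":{"type":"number"}}}},"grip_force":{"type":"number"}},"required":["increments"]}

```bash
ls; mkdir -p pics; python3 - <<'E'
from rig import env
import cv2
print(env.sense())
for n in("top","side"):
    s=env.snapshot(n); cv2.imwrite(f"pics/{n}0.png",s["image"])
    print(n,{k:v for k,v in s.items() if k!="image"})
    for q in("socket_41","socket_34","socket_27","socket_21","pad_1","ratchet","spray_can"):
        print(q,[(d["bbox"],round(d["confidence"],2)) for d in env.look_for(n,q)])
E
```

```text
pics
{'clock': 0.0, 'joint_positions': array([ 1.12298706e+00,  3.42752258e-01,  1.52506800e+00, -1.68682371e-05,
        1.27539108e+00, -1.45997994e-01]), 'dq': array([-0.00016701,  0.00110321,  0.00051065,  0.0007183 , -0.00130544,
        0.00056875]), 'effort': array([ 7.98252240e-04, -4.31248248e+01, -2.44223696e+01,  7.17568165e-02,
        5.58746082e-02, -8.15874114e-05]), 'tcp_pos': array([0.15585093, 0.50088368, 0.22601185]), 'tcp_rot': array([ 1.50331057e-01,  9.88635382e-01, -7.76289908e-04, -2.29067541e-04]), 'ft_force': array([-0.66733061,  0.29390622,  0.55252569]), 'moment': array([ 0.03646692,  0.00382952, -0.04927429]), 'finger_force': 0.0, 'opening': 0.09173434404955613}
top {'fovy': 51.590454965576306, 'cx': 253.65831331515375, 'cy': 188.84285402684188, 'R': array([[-1.31151723e-02, -9.99913534e-01, -9.56972456e-04],
       [-9.84714841e-01,  1.30820451e-02, -1.73682302e-01],
       [ 1.73679804e-01, -1.33552833e-03, -9.84801270e-01]]), 't': array([0.08502832, 0.56980662, 1.46724414])}
socket_41 [([382.3, 205.9, 399.3, 220.7], 0.77), ([346.7, 249.7, 363.2, 266.4]
[... 1703 characters left out ...]
.83), ([272.9, 246.3, 290.7, 276.6], 0.68)]
socket_27 [([313.2, 272.5, 340.3, 305.9], 0.88), ([299.4, 219.1, 322.7, 248.7], 0.87), ([357.7, 252.1, 367.5, 276.7], 0.87), ([255.0, 309.9, 279.1, 347.7], 0.83), ([272.9, 246.3, 290.7, 276.6], 0.68)]
socket_21 [([313.2, 272.5, 340.3, 305.9], 0.88), ([299.4, 219.1, 322.7, 248.7], 0.87), ([357.7, 252.1, 367.5, 276.7], 0.87), ([255.0, 309.9, 279.1, 347.7], 0.83), ([272.9, 246.3, 290.7, 276.6], 0.68)]
pad_1 [([227.7, 180.7, 240.6, 189.6], 0.61), ([251.1, 175.9, 272.3, 188.3], 0.61), ([182.9, 183.6, 199.7, 192.0], 0.53), ([204.4, 182.2, 220.4, 188.8], 0.48)]
ratchet [([279.1, 150.6, 371.0, 212.4], 0.96)]
spray_can [([185.1, 100.9, 205.4, 152.8], 0.89)]
```

```bash
python3 - <<'E'
import cv2
a=cv2.imread("pics/top0.png")[110:290,90:420]
cv2.imwrite("pics/topc.png",cv2.resize(a,None,fx=2.4,fy=2.4,interpolation=cv2.INTER_CUBIC))
a=cv2.imread("pics/side0.png")[90:360,140:400]
cv2.imwrite("pics/sidec.png",cv2.resize(a,None,fx=2.2,fy=2.2,interpolation=cv2.INTER_CUBIC))
E
```

```text
(no output)
```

View pics/topc.png

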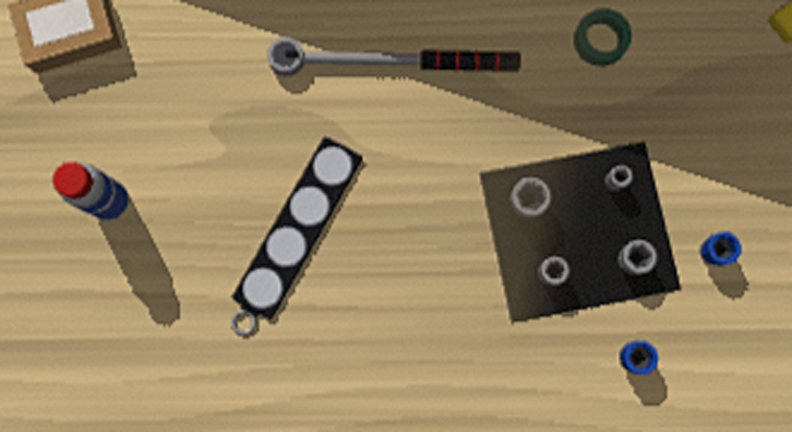

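View pics/sidec.png

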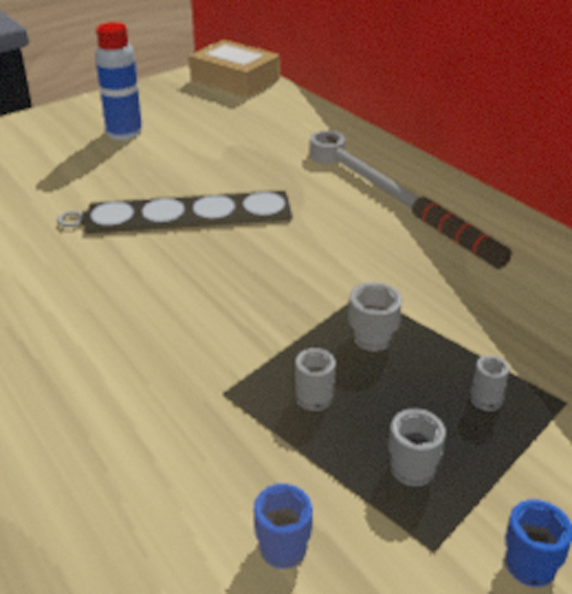

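Top crop: the steel sockets' mouths on the mat are at crop (530,196), (638,257), (554,270) and (621,177). By width that makes them the 41, 34, 27 and 21. The blue look-alikes at (721,248) and (639,357) stay untouched. The strip's loop is at (245,322), so pad_1 is at (263,287), then (286,246), (309,206) and pad_4 at (332,166). The side view agrees: 41 at (375,300), 34 at (416,440), 27 at (316,375) and 21 at (490,380).

```bash
cat > h.py <<'E'
import numpy as np, cv2
from rig import env
from scipy.spatial.transform import Rotation as Rot
H={'41':.066,'34':.060,'27':.056,'21':.053}
def ray(s,uv,z,R=None,t=None):
    f=s["image"].shape[0]/2/np.tan(np.radians(s["fovy"])/2)
    d=np.array([(uv[0]-s["cx"])/f,(uv[1]-s["cy"])/f,1.])
    if R is None: R,t=s["R"],s["t"]
    o=-R.T@t; w=R.T@d
    return o+w*(z-o[2])/w[2]
def proj(s,X,R=None,t=None):
    f=s["image"].shape[0]/2/np.tan(np.radians(s["fovy"])/2)
    if R is None: R,t=s["R"],s["t"]
    p=R@np.asarray(X)+t; return np.array([s["cx"]+f*p[0]/p[2],s["cy"]+f*p[1]/p[2]])
def wrist():
    e=env.sense(); s=env.snapshot("wrist")
    T=np.eye(4); T[:3,:3]=Rot.from_quat(e["tcp_rot"]).as_matrix(); T[:3,3]=e["tcp_pos"]
    C=np.linalg.inv(T@s["T_tool_cam"]); return s,C[:3,:3],C[:3,3],T
def togo(T,X):  # world pt in tool frame
    return T[:3,:3].T@(np.asarray(X)-T[:3,3])
E
python3 - <<'E'
from h import *
s=env.snapshot("top"); b=env.snapshot("side")
for n,c,q in(('41',(530,196),(375,300)),('34',(638,257),0),('27',(554,270),0),('21',(621,177),0),('p1',(263,287),0),('p2',(286,246),0),('p3',(309,206),0),('p4',(332,166),0),('loop',(245,322),0),('blueA',(721,248),0),('blueB',(639,357),0),('ratch',(285,56),0)):
    uv=(c[0]+.5)/2.4-.5+90,(c[1]+.5)/2.4-.5+110
    X=ray(s,uv,H.get(n,.012 if n[0]=='p' else .03 if n=='ratch' else .06))
    p=proj(b,X); print(n,X.round(4),"r",np.hypot(*X[:2]).round(3),"side crop",((p-[140,90])*2.2).round())
E
```

```text
41 [ 0.5555 -0.137   0.066 ] r 0.572 side crop [371. 295.]
34 [ 0.4577 -0.3027  0.06  ] r 0.549 side crop [411. 425.]
27 [ 0.4395 -0.1714  0.056 ] r 0.472 side crop [311. 359.]
21 [ 0.5864 -0.2848  0.053 ] r 0.652 side crop [487. 364.]
p1 [0.4223 0.2887 0.012 ] r 0.512 side crop [110. 212.]
p2 [0.4879 0.2522 0.012 ] r 0.549 side crop [160. 208.]
p3 [0.5528 0.2152 0.012 ] r 0.593 side crop [210. 205.]
p4 [0.6187 0.1777 0.012 ] r 0.644 side crop [260. 202.]
loop [0.3652 0.3093 0.06  ] r 0.479 side crop [ 64. 190.]
blueA [ 0.4701 -0.4332  0.06  ] r 0.639 side crop [531. 514.]
blueB [ 0.3041 -0.2954  0.06  ] r 0.424 side crop [277. 499.]
ratch [0.8016 0.2539 0.03  ] r 0.841 side crop [323. 139.]
```

servo_tool --increments '[{"dx": -0.4275,"dy": -0.147,"dz": -0.07,"turn": 12,"fingers": 1},{"dx": -0.4275,"dy": -0.147,"dz": -0.07,"turn": 12,"fingers": 1},{"dx": -0.4275,"dy": -0.147,"dz": -0.07,"turn": 12,"fingers": 1},{"dx": -0.4275,"dy": -0.147,"dz": -0.07,"turn": 12,"fingers": 1},{"dx": -0.4275,"dy": -0.147,"dz": -0.07,"turn": 12,"fingers": 1},{"dx": -0.4275,"dy": -0.147,"dz": -0.07,"turn": 12,"fingers": 1},{"dx": -0.4275,"dy": -0.147,"dz": -0.07,"turn": 12,"fingers": 1},{"dx": -0.4275,"dy": -0.147,"dz": -0.07,"turn": 12,"fingers": 1},{"dx": -0.4275,"dy": -0.147,"dz": -0.07,"turn": 12,"fingers": 1},{"dx": -0.4275,"dy": -0.147,"dz": -0.07,"turn": 12,"fingers": 1},{"dx": -0.4275,"dy": -0.147,"dz": -0.07,"turn": 12,"fingers": 1},{"dx": -0.4275,"dy": -0.147,"dz": -0.07,"turn": 12,"fingers": 1},{"dx": -0.4275,"dy": -0.147,"dz": -0.07,"turn": 12,"fingers": 1},{"dx": -0.4275,"dy": -0.147,"dz": -0.07,"turn": 12,"fingers": 1}]'

```text
clock: 2.3
tcp_pos: [0.5195, 0.235, 0.2969]
tcp_rot: [0.252, 0.968, 0.0, -0.0]
ft_force: [-0.7, -0.1, 0.1]
opening: 0.092
finger_force: 0.0
```

```bash
python3 - <<'E'
from h import *
s,R,t,T=wrist(); print(s["T_tool_cam"].round(3),s["fovy"],T.round(3)); I=s["image"].copy()
for X in([.4223,.2887,.012],[.4879,.2522,.012],[.5528,.2152,.012],[.6187,.1777,.012]): print(proj(s,X,R,t).round(1))
hsv=cv2.cvtColor(I,cv2.COLOR_BGR2HSV)
m=((hsv[...,2]>150)&(hsv[...,1]<40)).astype(np.uint8); n,l,st,c=cv2.connectedComponentsWithStats(m)
for i in range(1,n):
    if st[i,4]>300: print(st[i],c[i].round(1),ray(s,c[i],.012,R,t).round(4))
cv2.imwrite("pics/w1.png",I)
E
```

```text
[[ 0.001 -0.96  -0.281  0.075]
 [ 1.     0.001 -0.    -0.001]
 [ 0.    -0.281  0.96  -0.158]
 [ 0.     0.     0.     1.   ]] 62.33953923533515 [[-0.873  0.487 -0.     0.519]
 [ 0.487  0.873  0.     0.235]
 [ 0.     0.    -1.     0.297]
 [ 0.     0.     0.     1.   ]]
[255.1  66.1]
[255.1 124.4]
[254.6 177.1]
[254.2 225.9]
[ 233   42   45   48 1681] [255.1  65.7] [0.4219 0.2889 0.012 ]
[ 234  104   42   43 1424] [254.7 124.9] [0.4881 0.2513 0.012 ]
[ 235  160   40   38 1208] [254.4 178.5] [0.5545 0.2139 0.012 ]
[ 236  210   38   36 1048] [254.1 227.2] [0.6205 0.1766 0.012 ]
```

View pics/w1.png

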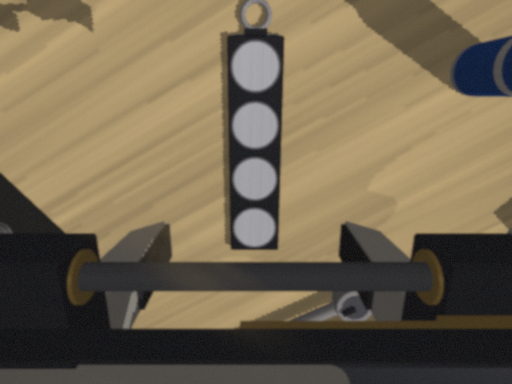

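The strip shows with its loop at (256,12). The pads are at (255,66), (255,125), (254,178) and (254,227), within 3 mm of the top-view estimates and 76 mm apart. Next I go over the mat.

servo_tool --increments '[{"dx": -0.2235,"dy": -0.4},{"dx": -0.2235,"dy": -0.4},{"dx": -0.2235,"dy": -0.4},{"dx": -0.2235,"dy": -0.4},{"dx": -0.2235,"dy": -0.4},{"dx": -0.2235,"dy": -0.4},{"dx": -0.2235,"dy": -0.4},{"dx": -0.2235,"dy": -0.4},{"dx": -0.2235,"dy": -0.4},{"dx": -0.2235,"dy": -0.4},{"dx": -0.2235,"dy": -0.4},{"dx": -0.2235,"dy": -0.4},{"dx": -0.2235,"dy": -0.4}]'

```text
$.increments[0]: bad value
```

```bash
python3 - <<'E'
from h import *
s,R,t,T=wrist(); I=s["image"].copy(); print(T.round(4))
E0={'41':[.5555,-.137],'34':[.4577,-.3027],'27':[.4395,-.1714],'21':[.5864,-.2848]}
for n,X in E0.items(): print(n,"exp mouth",proj(s,X+[H[n]],R,t).round(1),"foot",proj(s,X+[.003],R,t).round(1))
print([(np.round(d["bbox"]),round(d["confidence"],2)) for d in env.look_for("wrist","socket_41")])
cv2.imwrite("pics/w2.png",cv2.resize(I[:260],None,fx=1.56,fy=1.56,interpolation=cv2.INTER_CUBIC)); cv2.imwrite("pics/w2raw.png",I)
E
```

```text
[[-8.730e-01  4.877e-01  1.000e-04  5.196e-01]
 [ 4.877e-01  8.730e-01  2.000e-04  2.349e-01]
 [-0.000e+00  3.000e-04 -1.000e+00  2.969e-01]
 [ 0.000e+00  0.000e+00  0.000e+00  1.000e+00]]
41 exp mouth [ 40.5 304.1] foot [ 65.7 279.5]
34 exp mouth [-90.5 298.7] foot [-53.7 277. ]
27 exp mouth [-28.8 247.3] foot [  0.6 231.5]
21 exp mouth [-15.2 353.3] foot [  8.7 330.4]
[(array([  0., 223.,  12., 230.]), 0.57)]
```

View pics/w2.png

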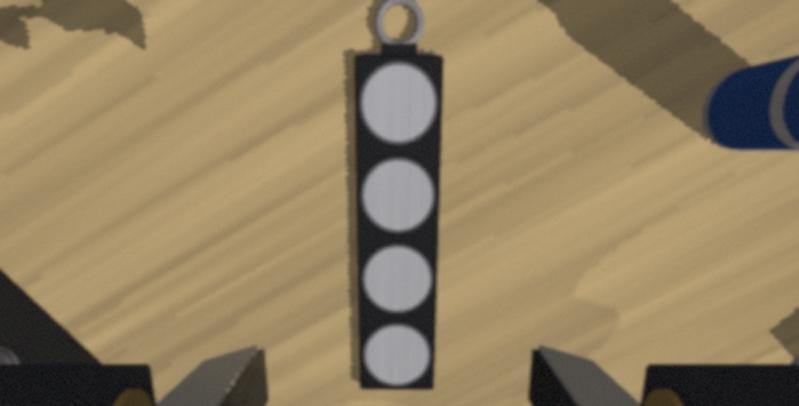

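The move was refused because every row needs all fields, so the arm hasn't moved and this picture again shows the strip. I'll resend it with complete rows.

servo_tool --increments '[{"dx": -0.2235,"dy": -0.4,"dz": 0,"turn": 0,"fingers": 1},{"dx": -0.2235,"dy": -0.4,"dz": 0,"turn": 0,"fingers": 1},{"dx": -0.2235,"dy": -0.4,"dz": 0,"turn": 0,"fingers": 1},{"dx": -0.2235,"dy": -0.4,"dz": 0,"turn": 0,"fingers": 1},{"dx": -0.2235,"dy": -0.4,"dz": 0,"turn": 0,"fingers": 1},{"dx": -0.2235,"dy": -0.4,"dz": 0,"turn": 0,"fingers": 1},{"dx": -0.2235,"dy": -0.4,"dz": 0,"turn": 0,"fingers": 1},{"dx": -0.2235,"dy": -0.4,"dz": 0,"turn": 0,"fingers": 1},{"dx": -0.2235,"dy": -0.4,"dz": 0,"turn": 0,"fingers": 1},{"dx": -0.2235,"dy": -0.4,"dz": 0,"turn": 0,"fingers": 1},{"dx": -0.2235,"dy": -0.4,"dz": 0,"turn": 0,"fingers": 1},{"dx": -0.2235,"dy": -0.4,"dz": 0,"turn": 0,"fingers": 1},{"dx": -0.2235,"dy": -0.4,"dz": 0,"turn": 0,"fingers": 1}]'

```text
clock: 3.75
tcp_pos: [0.52, -0.2226, 0.297]
tcp_rot: [0.252, 0.968, 0.0, 0.0]
ft_force: [-0.3, 0.1, 0.0]
opening: 0.0919
finger_force: 0.0
```

```bash
python3 - <<'E'
from h import *
s,R,t,T=wrist(); I=s["image"].copy(); print(T.round(4))
E0={'41':[.5555,-.137],'34':[.4577,-.3027],'27':[.4395,-.1714],'21':[.5864,-.2848]}
for n,X in E0.items(): print(n,"exp mouth",proj(s,X+[H[n]],R,t).round(1),"foot",proj(s,X+[.003],R,t).round(1))
print([(np.round(d["bbox"]),round(d["confidence"],2)) for d in env.look_for("wrist","socket_41")])
cv2.imwrite("pics/w2.png",cv2.resize(I[:300],None,fx=1.56,fy=1.56,interpolation=cv2.INTER_CUBIC)); cv2.imwrite("pics/w2raw.png",I)
E
```

```text
[[-8.732e-01  4.874e-01  3.000e-04  5.200e-01]
 [ 4.874e-01  8.732e-01  3.000e-04 -2.226e-01]
 [-1.000e-04  5.000e-04 -1.000e+00  2.970e-01]
 [ 0.000e+00  0.000e+00  0.000e+00  1.000e+00]]
41 exp mouth [330.  149.1] foot [319.9 141.8]
34 exp mouth [174.9 144.5] foot [184.6 138.5]
27 exp mouth [260.  77.] foot [259.4  79.1]
21 exp mouth [239.1 219.8] foot [240.7 207.3]
[(array([ 75., 178., 124., 222.]), 0.96), (array([ 81.,   0., 133.,  53.]), 0.92), (array([225., 199., 253., 236.]), 0.9), (array([150., 127., 200., 169.]), 0.85), (array([302., 120., 351., 177.]), 0.83), (array([242.,  60., 279.,  98.]), 0.73)]
```

View pics/w2.png

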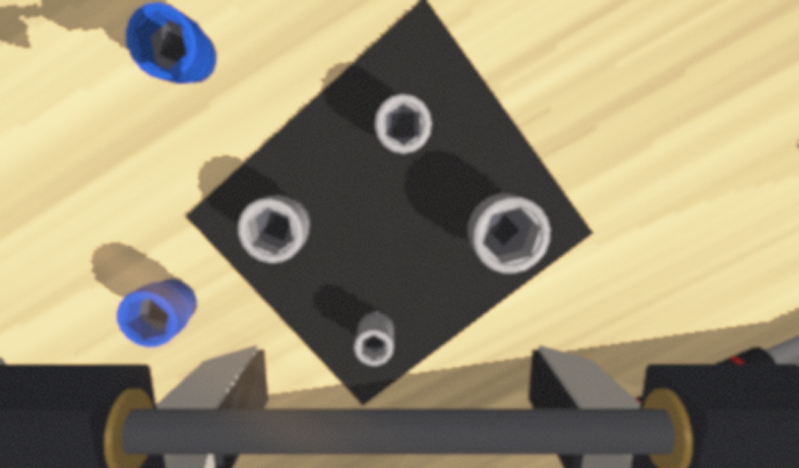

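The wrist view over the mat shows the bright steel rims at crop (512,234) = 41, (272,230) = 34, (403,124) = 27 and (374,347) = 21. The blue look-alikes are at (160,42) and (155,313). Everything matches the choice made earlier.

```bash
cat >> h.py <<'E'
from scipy.optimize import minimize
RAD={'41':.0305,'34':.026,'27':.0215,'21':.017}
def fitrim(s,R,t,n,X0,z):
    """best-match bright ring (rim top) -> xy"""
    g=cv2.GaussianBlur(cv2.cvtColor(s["image"],cv2.COLOR_BGR2GRAY),(0,0),1).astype(np.float32)
    a=np.linspace(0,2*np.pi,72,endpoint=False); rr=RAD[n]
    def val(xy,r):
        p=np.array([proj(s,[xy[0]+r*np.cos(q),xy[1]+r*np.sin(q),z],R,t) for q in a],np.float32)
        return cv2.remap(g,p[:,:1],p[:,1:],cv2.INTER_LINEAR).mean()
    best=None
    f=lambda xy: val(xy,rr+.004)-val(xy,rr-.003)
    gx=[(f((X0[0]+i,X0[1]+j)),X0[0]+i,X0[1]+j) for i in np.arange(-.012,.0121,.002) for j in np.arange(-.012,.0121,.002)]
    b=min(gx); r=minimize(f,b[1:],method="Nelder-Mead",options=dict(xatol=2e-4,initial_simplex=[b[1:],(b[1]+.002,b[2]),(b[1],b[2]+.002)]))
    return r.x,r.fun
E
python3 - <<'E'
from h import *
s,R,t,T=wrist()
for n,c in(('41',(512,234)),('34',(272,230)),('27',(403,124)),('21',(374,347))):
    X=ray(s,((c[0]+.5)/1.56-.5,(c[1]+.5)/1.56-.5),H[n],R,t); r=fitrim(s,R,t,n,X,H[n])
    print(n,X.round(4),r[0].round(4),round(r[1]),proj(s,[*r[0],H[n]],R,t)*1.56,"tool",togo(T,[*r[0],.003]).round(4))
E
```

```text
41 [ 0.5552 -0.1397  0.066 ] [ 0.5561 -0.1403] -123 [511.50466479 235.10527069] tool [0.0088 0.0894 0.2941]
34 [ 0.4602 -0.3057  0.06  ] [ 0.4604 -0.3061] -122 [271.32960207 230.1882004 ] tool [ 0.0116 -0.102   0.294 ]
27 [ 0.4407 -0.1748  0.056 ] [ 0.4409 -0.1743] -138 [403.39976795 123.57043381] tool [0.0928 0.0036 0.294 ]
21 [ 0.5899 -0.2863  0.053 ] [ 0.5901 -0.2864] -102 [373.69555123 346.9936943 ] tool [-0.0921 -0.0216  0.2941]
```

servo_tool --increments '[{"dx": 0.009,"dy": 0.0895,"dz": 0.05,"turn": 0,"fingers": 1},{"dx": 0.009,"dy": 0.0895,"dz": 0.1,"turn": 0,"fingers": 1},{"dx": 0.009,"dy": 0.0895,"dz": 0.14,"turn": 0,"fingers": 1},{"dx": 0.009,"dy": 0.0895,"dz": 0.18,"turn": 0,"fingers": 1},{"dx": 0.009,"dy": 0.0895,"dz": 0.21,"turn": 0,"fingers": 1},{"dx": 0.009,"dy": 0.0895,"dz": 0.235,"turn": 0,"fingers": 1},{"dx": 0.009,"dy": 0.0895,"dz": 0.255,"turn": 0,"fingers": 1},{"dx": 0.009,"dy": 0.0895,"dz": 0.267,"turn": 0,"fingers": 1},{"dx": 0.009,"dy": 0.0895,"dz": 0.267,"turn": 0,"fingers": 1},{"dx": 0.009,"dy": 0.0895,"dz": 0.267,"turn": 0,"fingers": -1},{"dx": 0.009,"dy": 0.0895,"dz": 0.267,"turn": 0,"fingers": -1},{"dx": 0.009,"dy": 0.0895,"dz": 0.267,"turn": 0,"fingers": -1},{"dx": 0.009,"dy": 0.0895,"dz": 0.267,"turn": 0,"fingers": -1},{"dx": 0.009,"dy": 0.0895,"dz": 0.267,"turn": 0,"fingers": -1},{"dx": 0.009,"dy": 0.0895,"dz": 0.267,"turn": 0,"fingers": -1},{"dx": 0.009,"dy": 0.0895,"dz": 0.267,"turn": 0,"fingers": -1}]' --grip_force 40

```text
clock: 5.5
tcp_pos: [0.5566, -0.1417, 0.0306]
tcp_rot: [0.253, 0.967, 0.0, 0.001]
ft_force: [3.2, 3.5, 5.5]
opening: 0.0602
finger_force: 40.0
```

servo_tool --increments '[{"dx": 0,"dy": 0,"dz": -0.02,"turn": 0,"fingers": -1},{"dx": 0,"dy": 0,"dz": -0.06,"turn": 0,"fingers": -1},{"dx": 0,"dy": 0,"dz": -0.1,"turn": 0,"fingers": -1},{"dx": 0.029,"dy": 0.027,"dz": -0.13,"turn": 0,"fingers": -1},{"dx": 0.058,"dy": 0.055,"dz": -0.13,"turn": 0,"fingers": -1},{"dx": 0.09,"dy": 0.085,"dz": -0.13,"turn": 0,"fingers": -1},{"dx": 0.123,"dy": 0.116,"dz": -0.13,"turn": 0,"fingers": -1},{"dx": 0.157,"dy": 0.148,"dz": -0.13,"turn": 0,"fingers": -1},{"dx": 0.19,"dy": 0.18,"dz": -0.13,"turn": 0,"fingers": -1},{"dx": 0.223,"dy": 0.21,"dz": -0.13,"turn": 0,"fingers": -1},{"dx": 0.255,"dy": 0.24,"dz": -0.13,"turn": 0,"fingers": -1},{"dx": 0.285,"dy": 0.269,"dz": -0.13,"turn": 0,"fingers": -1},{"dx": 0.31,"dy": 0.293,"dz": -0.13,"turn": 0,"fingers": -1},{"dx": 0.328,"dy": 0.31,"dz": -0.13,"turn": 0,"fingers": -1},{"dx": 0.328,"dy": 0.31,"dz": -0.13,"turn": 0,"fingers": -1},{"dx": 0.328,"dy": 0.31,"dz": -0.13,"turn": 0,"fingers": -1},{"dx": 0.328,"dy": 0.31,"dz": -0.13,"turn": 0,"fingers": -1}]'

```text
clock: 7.2
tcp_pos: [0.421, 0.2878, 0.1589]
tcp_rot: [0.253, 0.967, -0.001, -0.001]
ft_force: [-0.5, 0.2, -7.9]
opening: 0.0603
finger_force: 40.0
```

```bash
python3 - <<'E'
from h import *
s,R,t,T=wrist(); e=env.sense(); print(T[:3,3].round(4),e["ft_force"],e["opening"])
I=s["image"]; g=fitrim(s,R,t,'41',T[:2,3],T[2,3]+.036)
print("rim fit",g,"tool of rim",togo(T,[*g[0],0]).round(4),"tool of pad",togo(T,[.4219,.2889,.012]).round(4))
print(proj(s,[*g[0],T[2,3]+.036],R,t))
p=[proj(s,[g[0][0]+.0305*np.cos(a),g[0][1]+.0305*np.sin(a),T[2,3]+.036],R,t) for a in np.linspace(0,6.28,60)]
cv2.polylines(I,[np.int32(p)],True,(0,0,255),1)
cv2.imwrite("pics/w3.png",I)
E
```

```text
[0.421  0.2878 0.1589] [ 0.40886723 -0.28007361 -8.56156773] 0.060586667560476315
rim fit (array([0.42330069, 0.28622087]), np.float64(-24.26909637451172)) tool of rim [-2.900e-03  1.000e-04  1.589e-01] tool of pad [-0.0004  0.0017  0.1469]
[255.59863226 279.93830763]
```

View pics/w3.png

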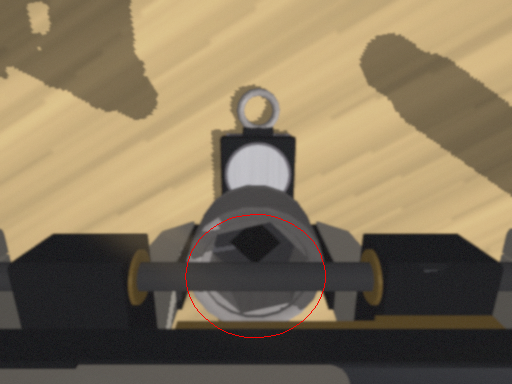

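The 41 hangs centred between the fingers (mouth around (255,262)). Its pad is just ahead at (257,172) and the loop at (257,108). Lowering and releasing it.

servo_tool --increments '[{"dx": 0,"dy": 0.0015,"dz": 0.03,"turn": 0,"fingers": -1},{"dx": 0,"dy": 0.0015,"dz": 0.06,"turn": 0,"fingers": -1},{"dx": 0,"dy": 0.0015,"dz": 0.085,"turn": 0,"fingers": -1},{"dx": 0,"dy": 0.0015,"dz": 0.1,"turn": 0,"fingers": -1},{"dx": 0,"dy": 0.0015,"dz": 0.11,"turn": 0,"fingers": -1},{"dx": 0,"dy": 0.0015,"dz": 0.115,"turn": 0,"fingers": -1},{"dx": 0,"dy": 0.0015,"dz": 0.119,"turn": 0,"fingers": -1},{"dx": 0,"dy": 0.0015,"dz": 0.119,"turn": 0,"fingers": -1},{"dx": 0,"dy": 0.0015,"dz": 0.119,"turn": 0,"fingers": -1}]'

```text
clock: 8.15
tcp_pos: [0.4225, 0.2905, 0.0413]
tcp_rot: [0.253, 0.967, 0.0, 0.0]
ft_force: [0.6, -0.6, -7.4]
opening: 0.0605
finger_force: 40.0
```

servo_tool --increments '[{"dx": 0,"dy": -0.0015,"dz": 0.001,"turn": 0,"fingers": -1},{"dx": 0,"dy": -0.0015,"dz": 0.002,"turn": 0,"fingers": -1},{"dx": 0,"dy": -0.0015,"dz": 0.002,"turn": 0,"fingers": -1},{"dx": 0,"dy": -0.0015,"dz": 0.002,"turn": 0,"fingers": 0.2},{"dx": 0,"dy": -0.0015,"dz": 0.002,"turn": 0,"fingers": 1},{"dx": 0,"dy": -0.0015,"dz": 0.002,"turn": 0,"fingers": 1},{"dx": 0,"dy": -0.0015,"dz": 0.002,"turn": 0,"fingers": 1},{"dx": 0,"dy": -0.0015,"dz": 0.002,"turn": 0,"fingers": 1},{"dx": 0,"dy": -0.0015,"dz": -0.02,"turn": 0,"fingers": 1},{"dx": 0,"dy": -0.0015,"dz": -0.06,"turn": 0,"fingers": 1},{"dx": 0,"dy": -0.0015,"dz": -0.11,"turn": 0,"fingers": 1},{"dx": 0,"dy": -0.0015,"dz": -0.16,"turn": 0,"fingers": 1},{"dx": 0,"dy": -0.0015,"dz": -0.18,"turn": 0,"fingers": 1},{"dx": 0,"dy": -0.0015,"dz": -0.18,"turn": 0,"fingers": 1}]'

```text
clock: 9.55
tcp_pos: [0.423, 0.2899, 0.2243]
tcp_rot: [0.253, 0.968, 0.003, 0.003]
ft_force: [0.3, 0.7, -0.2]
opening: 0.092
finger_force: 0.0
```

```bash
cat > chk.py <<'E'
import sys
from h import *
P={'41':[.4219,.2889],'34':[.4881,.2513],'27':[.5545,.2139],'21':[.6205,.1766]}
M={'41':[.5561,-.1403],'34':[.4604,-.3061],'27':[.4409,-.1743],'21':[.5901,-.2864]}
s,R,t,T=wrist(); print("tcp",T[:3,3].round(4))
for n in sys.argv[2].split(','):
    r=fitrim(s,R,t,n,P[n],H[n]+.009); print(n,"rim",r[0].round(4),round(r[1]),"err mm",((r[0]-P[n])*1e3).round(1))
nx=sys.argv[3]
if nx!='-': print("next in tool",togo(T,M[nx]+[.003]).round(4))
if sys.argv[1]!='-': cv2.imwrite(f"pics/{sys.argv[1]}.png",s["image"])
E
python3 chk.py w4 41 34
```

```text
tcp [0.423  0.2899 0.2243]
41 rim [0.4198 0.2896] -35 err mm [-2.1  0.7]
next in tool [-0.3232 -0.5029  0.2195]
```

View pics/w4.png

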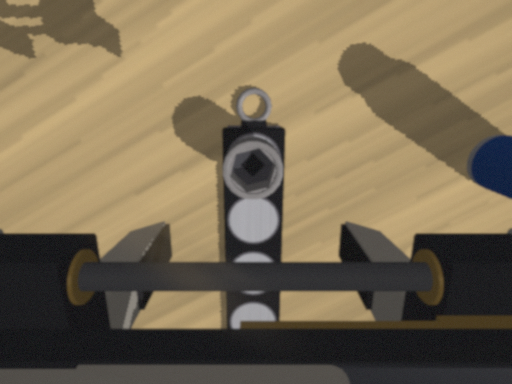

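The 41 stands mouth up on pad_1 (rim at (253,168), right next to the loop), about 2 mm off centre. Next is the 34.

servo_tool --increments '[{"dx": -0.323,"dy": -0.503,"dz": 0,"turn": 0,"fingers": 1},{"dx": -0.323,"dy": -0.503,"dz": 0,"turn": 0,"fingers": 1},{"dx": -0.323,"dy": -0.503,"dz": 0,"turn": 0,"fingers": 1},{"dx": -0.323,"dy": -0.503,"dz": 0,"turn": 0,"fingers": 1},{"dx": -0.323,"dy": -0.503,"dz": 0,"turn": 0,"fingers": 1},{"dx": -0.323,"dy": -0.503,"dz": 0,"turn": 0,"fingers": 1},{"dx": -0.323,"dy": -0.503,"dz": 0,"turn": 0,"fingers": 1},{"dx": -0.323,"dy": -0.503,"dz": 0,"turn": 0,"fingers": 1},{"dx": -0.323,"dy": -0.503,"dz": 0,"turn": 0,"fingers": 1},{"dx": -0.323,"dy": -0.503,"dz": 0,"turn": 0,"fingers": 1},{"dx": -0.323,"dy": -0.503,"dz": 0,"turn": 0,"fingers": 1},{"dx": -0.323,"dy": -0.503,"dz": 0,"turn": 0,"fingers": 1},{"dx": -0.323,"dy": -0.503,"dz": 0,"turn": 0,"fingers": 1},{"dx": -0.323,"dy": -0.503,"dz": 0,"turn": 0,"fingers": 1},{"dx": -0.323,"dy": -0.503,"dz": 0,"turn": 0,"fingers": 1},{"dx": -0.323,"dy": -0.503,"dz": 0,"turn": 0,"fingers": 1},{"dx": -0.323,"dy": -0.503,"dz": 0,"turn": 0,"fingers": 1},{"dx": -0.323,"dy": -0.503,"dz": 0,"turn": 0,"fingers": 1}]'

```text
clock: 11.4
tcp_pos: [0.4571, -0.307, 0.221]
tcp_rot: [0.252, 0.968, -0.0, 0.0]
ft_force: [0.2, 0.4, 0.1]
opening: 0.0917
finger_force: 0.0
```

```bash
cat > chm.py <<'E'
import sys
from h import *
from chk import M
n=sys.argv[3]; print(n,"mat rim fit",(lambda r:(r[0].round(4),round(r[1]),"tool",togo(T,[*r[0],.003]).round(4)))(fitrim(s,R,t,n,M[n],H[n])) if 0 else "")
E
rm chm.py; cat >> chk.py <<'E'
if nx!='-':
    r=fitrim(s,R,t,nx,M[nx],H[nx]); print(nx,"mat rim",r[0].round(4),round(r[1]),"tool",togo(T,[*r[0],.003]).round(4))
E
sed -i "s/in sys.argv\[2\].split(',')/in sys.argv[2].replace('-','').split()/" chk.py; python3 chk.py - - 34
```

```text
tcp [ 0.4571 -0.307   0.221 ]
next in tool [-0.0023  0.0024  0.218 ]
34 mat rim [ 0.4597 -0.3067] -136 tool [-0.0021  0.0015  0.218 ]
```

servo_tool --increments '[{"dx": -0.002,"dy": 0.002,"dz": 0.04,"turn": 0,"fingers": 1},{"dx": -0.002,"dy": 0.002,"dz": 0.08,"turn": 0,"fingers": 1},{"dx": -0.002,"dy": 0.002,"dz": 0.12,"turn": 0,"fingers": 1},{"dx": -0.002,"dy": 0.002,"dz": 0.15,"turn": 0,"fingers": 1},{"dx": -0.002,"dy": 0.002,"dz": 0.175,"turn": 0,"fingers": 1},{"dx": -0.002,"dy": 0.002,"dz": 0.19,"turn": 0,"fingers": 1},{"dx": -0.002,"dy": 0.002,"dz": 0.195,"turn": 0,"fingers": 1},{"dx": -0.002,"dy": 0.002,"dz": 0.195,"turn": 0,"fingers": 1},{"dx": -0.002,"dy": 0.002,"dz": 0.195,"turn": 0,"fingers": -1},{"dx": -0.002,"dy": 0.002,"dz": 0.195,"turn": 0,"fingers": -1},{"dx": -0.002,"dy": 0.002,"dz": 0.195,"turn": 0,"fingers": -1},{"dx": -0.002,"dy": 0.002,"dz": 0.195,"turn": 0,"fingers": -1},{"dx": -0.002,"dy": 0.002,"dz": 0.195,"turn": 0,"fingers": -1},{"dx": -0.002,"dy": 0.002,"dz": 0.195,"turn": 0,"fingers": -1},{"dx": -0.002,"dy": 0.002,"dz": 0.195,"turn": 0,"fingers": -1},{"dx": -0.002,"dy": 0.002,"dz": 0.195,"turn": 0,"fingers": -1}]'

```text
clock: 13.05
tcp_pos: [0.4597, -0.307, 0.0259]
tcp_rot: [0.253, 0.967, 0.0, 0.0]
ft_force: [0.4, 0.9, 3.5]
opening: 0.0511
finger_force: 40.0
```

servo_tool --increments '[{"dx": 0,"dy": 0,"dz": -0.02,"turn": 0,"fingers": -1},{"dx": 0,"dy": 0,"dz": -0.06,"turn": 0,"fingers": -1},{"dx": 0,"dy": 0,"dz": -0.1,"turn": 0,"fingers": -1},{"dx": 0.013,"dy": 0.026,"dz": -0.13,"turn": 0,"fingers": -1},{"dx": 0.031,"dy": 0.062,"dz": -0.13,"turn": 0,"fingers": -1},{"dx": 0.051,"dy": 0.102,"dz": -0.13,"turn": 0,"fingers": -1},{"dx": 0.071,"dy": 0.143,"dz": -0.13,"turn": 0,"fingers": -1},{"dx": 0.091,"dy": 0.184,"dz": -0.13,"turn": 0,"fingers": -1},{"dx": 0.111,"dy": 0.225,"dz": -0.13,"turn": 0,"fingers": -1},{"dx": 0.131,"dy": 0.266,"dz": -0.13,"turn": 0,"fingers": -1},{"dx": 0.151,"dy": 0.307,"dz": -0.13,"turn": 0,"fingers": -1},{"dx": 0.171,"dy": 0.347,"dz": -0.13,"turn": 0,"fingers": -1},{"dx": 0.191,"dy": 0.387,"dz": -0.13,"turn": 0,"fingers": -1},{"dx": 0.21,"dy": 0.425,"dz": -0.13,"turn": 0,"fingers": -1},{"dx": 0.227,"dy": 0.46,"dz": -0.13,"turn": 0,"fingers": -1},{"dx": 0.24,"dy": 0.485,"dz": -0.13,"turn": 0,"fingers": -1},{"dx": 0.248,"dy": 0.5,"dz": -0.13,"turn": 0,"fingers": -1},{"dx": 0.248,"dy": 0.5,"dz": -0.13,"turn": 0,"fingers": -1},{"dx": 0.248,"dy": 0.5,"dz": -0.13,"turn": 0,"fingers": -1},{"dx": 0.248,"dy": 0.5,"dz": -0.13,"turn": 0,"fingers": -1}]'

```text
clock: 15.05
tcp_pos: [0.4879, 0.2491, 0.1555]
tcp_rot: [0.253, 0.967, -0.0, -0.0]
ft_force: [-0.3, -0.7, -4.8]
opening: 0.0504
finger_force: 40.0
```

```bash
python3 chk.py - 41 - ; python3 -c "
from h import *
s,R,t,T=wrist(); print(T[:3,3].round(4),togo(T,[.4881,.2513,.035]).round(4))"
```

```text
tcp [0.4879 0.2491 0.1555]
41 rim [0.4215 0.2888] -65 err mm [-0.4 -0.1]
[0.488  0.2491 0.1556] [0.001  0.002  0.1206]
```

servo_tool --increments '[{"dx": 0.001,"dy": 0.002,"dz": 0.03,"turn": 0,"fingers": -1},{"dx": 0.001,"dy": 0.002,"dz": 0.06,"turn": 0,"fingers": -1},{"dx": 0.001,"dy": 0.002,"dz": 0.085,"turn": 0,"fingers": -1},{"dx": 0.001,"dy": 0.002,"dz": 0.1,"turn": 0,"fingers": -1},{"dx": 0.001,"dy": 0.002,"dz": 0.112,"turn": 0,"fingers": -1},{"dx": 0.001,"dy": 0.002,"dz": 0.118,"turn": 0,"fingers": -1},{"dx": 0.001,"dy": 0.002,"dz": 0.121,"turn": 0,"fingers": -1},{"dx": 0.001,"dy": 0.002,"dz": 0.121,"turn": 0,"fingers": -1},{"dx": 0.001,"dy": 0.002,"dz": 0.121,"turn": 0,"fingers": -1}]'

```text
clock: 16.05
tcp_pos: [0.4886, 0.2528, 0.0355]
tcp_rot: [0.253, 0.967, 0.001, 0.001]
ft_force: [0.6, -0.3, -4.9]
opening: 0.0507
finger_force: 40.0
```

servo_tool --increments '[{"dx": 0,"dy": -0.001,"dz": 0.001,"turn": 0,"fingers": -1},{"dx": 0,"dy": -0.001,"dz": 0.001,"turn": 0,"fingers": -1},{"dx": 0,"dy": -0.001,"dz": 0.001,"turn": 0,"fingers": 0.1},{"dx": 0,"dy": -0.001,"dz": 0.001,"turn": 0,"fingers": 1},{"dx": 0,"dy": -0.001,"dz": 0.001,"turn": 0,"fingers": 1},{"dx": 0,"dy": -0.001,"dz": 0.001,"turn": 0,"fingers": 1},{"dx": 0,"dy": -0.001,"dz": 0.001,"turn": 0,"fingers": 1},{"dx": 0,"dy": -0.001,"dz": 0.001,"turn": 0,"fingers": 1},{"dx": 0,"dy": -0.001,"dz": -0.02,"turn": 0,"fingers": 1},{"dx": 0,"dy": -0.001,"dz": -0.06,"turn": 0,"fingers": 1},{"dx": 0,"dy": -0.001,"dz": -0.11,"turn": 0,"fingers": 1},{"dx": 0,"dy": -0.001,"dz": -0.16,"turn": 0,"fingers": 1},{"dx": 0,"dy": -0.001,"dz": -0.18,"turn": 0,"fingers": 1},{"dx": 0,"dy": -0.001,"dz": -0.18,"turn": 0,"fingers": 1},{"dx": 0,"dy": -0.001,"dz": -0.18,"turn": 0,"fingers": 1}]'

```text
clock: 17.55
tcp_pos: [0.4872, 0.2516, 0.2142]
tcp_rot: [0.253, 0.968, -0.0, -0.0]
ft_force: [0.7, -0.9, -1.2]
opening: 0.0921
finger_force: 0.0
```

```bash
python3 chk.py - "41 34" 27
```

```text
tcp [0.4872 0.2516 0.2142]
41 rim [0.4209 0.2886] -65 err mm [-1.  -0.3]
34 rim [0.4886 0.2515] -48 err mm [0.5 0.2]
next in tool [-0.1681 -0.394   0.2113]
27 mat rim [ 0.4289 -0.1863] 0 tool [-0.1635 -0.4104  0.2113]
```

servo_tool --increments '[{"dx": -0.168,"dy": -0.394,"dz": 0,"turn": 0,"fingers": 1},{"dx": -0.168,"dy": -0.394,"dz": 0,"turn": 0,"fingers": 1},{"dx": -0.168,"dy": -0.394,"dz": 0,"turn": 0,"fingers": 1},{"dx": -0.168,"dy": -0.394,"dz": 0,"turn": 0,"fingers": 1},{"dx": -0.168,"dy": -0.394,"dz": 0,"turn": 0,"fingers": 1},{"dx": -0.168,"dy": -0.394,"dz": 0,"turn": 0,"fingers": 1},{"dx": -0.168,"dy": -0.394,"dz": 0,"turn": 0,"fingers": 1},{"dx": -0.168,"dy": -0.394,"dz": 0,"turn": 0,"fingers": 1},{"dx": -0.168,"dy": -0.394,"dz": 0,"turn": 0,"fingers": 1},{"dx": -0.168,"dy": -0.394,"dz": 0,"turn": 0,"fingers": 1},{"dx": -0.168,"dy": -0.394,"dz": 0,"turn": 0,"fingers": 1},{"dx": -0.168,"dy": -0.394,"dz": 0,"turn": 0,"fingers": 1},{"dx": -0.168,"dy": -0.394,"dz": 0,"turn": 0,"fingers": 1},{"dx": -0.168,"dy": -0.394,"dz": 0,"turn": 0,"fingers": 1}]'

```text
clock: 19.0
tcp_pos: [0.4415, -0.173, 0.2146]
tcp_rot: [0.252, 0.968, 0.0, -0.0]
ft_force: [-0.2, 0.4, 0.6]
opening: 0.0919
finger_force: 0.0
```

```bash
python3 chk.py - - 27
```

```text
tcp [ 0.4415 -0.173   0.2146]
next in tool [-2.000e-04 -1.400e-03  2.116e-01]
27 mat rim [ 0.4405 -0.1738] -132 tool [ 0.0004 -0.0012  0.2116]
```

servo_tool --increments '[{"dx": 0,"dy": -0.001,"dz": 0.04,"turn": 0,"fingers": 1},{"dx": 0,"dy": -0.001,"dz": 0.08,"turn": 0,"fingers": 1},{"dx": 0,"dy": -0.001,"dz": 0.12,"turn": 0,"fingers": 1},{"dx": 0,"dy": -0.001,"dz": 0.15,"turn": 0,"fingers": 1},{"dx": 0,"dy": -0.001,"dz": 0.172,"turn": 0,"fingers": 1},{"dx": 0,"dy": -0.001,"dz": 0.185,"turn": 0,"fingers": 1},{"dx": 0,"dy": -0.001,"dz": 0.19,"turn": 0,"fingers": 1},{"dx": 0,"dy": -0.001,"dz": 0.19,"turn": 0,"fingers": 1},{"dx": 0,"dy": -0.001,"dz": 0.19,"turn": 0,"fingers": -1},{"dx": 0,"dy": -0.001,"dz": 0.19,"turn": 0,"fingers": -1},{"dx": 0,"dy": -0.001,"dz": 0.19,"turn": 0,"fingers": -1},{"dx": 0,"dy": -0.001,"dz": 0.19,"turn": 0,"fingers": -1},{"dx": 0,"dy": -0.001,"dz": 0.19,"turn": 0,"fingers": -1},{"dx": 0,"dy": -0.001,"dz": 0.19,"turn": 0,"fingers": -1},{"dx": 0,"dy": -0.001,"dz": 0.19,"turn": 0,"fingers": -1},{"dx": 0,"dy": -0.001,"dz": 0.19,"turn": 0,"fingers": -1},{"dx": 0,"dy": -0.001,"dz": 0.19,"turn": 0,"fingers": -1}]'

```text
clock: 20.75
tcp_pos: [0.4409, -0.1749, 0.0248]
tcp_rot: [0.253, 0.968, 0.0, 0.0]
ft_force: [0.0, 0.8, 2.0]
opening: 0.0416
finger_force: 40.0
```

servo_tool --increments '[{"dx": 0,"dy": 0,"dz": -0.02,"turn": 0,"fingers": -1},{"dx": 0,"dy": 0,"dz": -0.06,"turn": 0,"fingers": -1},{"dx": 0,"dy": 0,"dz": -0.1,"turn": 0,"fingers": -1},{"dx": 0.006,"dy": 0.026,"dz": -0.13,"turn": 0,"fingers": -1},{"dx": 0.014,"dy": 0.062,"dz": -0.13,"turn": 0,"fingers": -1},{"dx": 0.023,"dy": 0.102,"dz": -0.13,"turn": 0,"fingers": -1},{"dx": 0.033,"dy": 0.143,"dz": -0.13,"turn": 0,"fingers": -1},{"dx": 0.042,"dy": 0.184,"dz": -0.13,"turn": 0,"fingers": -1},{"dx": 0.052,"dy": 0.225,"dz": -0.13,"turn": 0,"fingers": -1},{"dx": 0.061,"dy": 0.266,"dz": -0.13,"turn": 0,"fingers": -1},{"dx": 0.071,"dy": 0.307,"dz": -0.13,"turn": 0,"fingers": -1},{"dx": 0.079,"dy": 0.344,"dz": -0.13,"turn": 0,"fingers": -1},{"dx": 0.086,"dy": 0.372,"dz": -0.13,"turn": 0,"fingers": -1},{"dx": 0.09,"dy": 0.39,"dz": -0.13,"turn": 0,"fingers": -1},{"dx": 0.091,"dy": 0.395,"dz": -0.13,"turn": 0,"fingers": -1},{"dx": 0.091,"dy": 0.395,"dz": -0.13,"turn": 0,"fingers": -1},{"dx": 0.091,"dy": 0.395,"dz": -0.13,"turn": 0,"fingers": -1},{"dx": 0.091,"dy": 0.395,"dz": -0.13,"turn": 0,"fingers": -1}]'

```text
clock: 22.55
tcp_pos: [0.5545, 0.213, 0.1546]
tcp_rot: [0.253, 0.967, -0.0, -0.0]
ft_force: [-0.4, -0.0, -5.1]
opening: 0.0414
finger_force: 40.0
```

```bash
python3 chk.py - "41 34" - ; python3 -c "
from h import *
s,R,t,T=wrist(); print(T[:3,3].round(4),togo(T,[.5545,.2139,.0338]).round(4))"
```

```text
tcp [0.5545 0.213  0.1546]
41 rim [0.4298 0.2825] -40 err mm [ 7.9 -6.4]
34 rim [0.4888 0.2515] -109 err mm [0.7 0.2]
[0.5546 0.213  0.1547] [0.0005 0.0007 0.1209]
```

servo_tool --increments '[{"dx": 0,"dy": 0.001,"dz": 0.03,"turn": 0,"fingers": -1},{"dx": 0,"dy": 0.001,"dz": 0.06,"turn": 0,"fingers": -1},{"dx": 0,"dy": 0.001,"dz": 0.085,"turn": 0,"fingers": -1},{"dx": 0,"dy": 0.001,"dz": 0.1,"turn": 0,"fingers": -1},{"dx": 0,"dy": 0.001,"dz": 0.112,"turn": 0,"fingers": -1},{"dx": 0,"dy": 0.001,"dz": 0.118,"turn": 0,"fingers": -1},{"dx": 0,"dy": 0.001,"dz": 0.121,"turn": 0,"fingers": -1},{"dx": 0,"dy": 0.001,"dz": 0.121,"turn": 0,"fingers": -1},{"dx": 0,"dy": 0.001,"dz": 0.121,"turn": 0,"fingers": -1}]'

```text
clock: 23.55
tcp_pos: [0.5558, 0.2151, 0.0345]
tcp_rot: [0.253, 0.968, 0.0, 0.001]
ft_force: [0.2, -0.5, -4.0]
opening: 0.0421
finger_force: 40.0
```

servo_tool --increments '[{"dx": 0,"dy": -0.001,"dz": 0.001,"turn": 0,"fingers": -1},{"dx": 0,"dy": -0.001,"dz": 0.001,"turn": 0,"fingers": -1},{"dx": 0,"dy": -0.001,"dz": 0.001,"turn": 0,"fingers": 0},{"dx": 0,"dy": -0.001,"dz": 0.001,"turn": 0,"fingers": 1},{"dx": 0,"dy": -0.001,"dz": 0.001,"turn": 0,"fingers": 1},{"dx": 0,"dy": -0.001,"dz": 0.001,"turn": 0,"fingers": 1},{"dx": 0,"dy": -0.001,"dz": 0.001,"turn": 0,"fingers": 1},{"dx": 0,"dy": -0.001,"dz": 0.001,"turn": 0,"fingers": 1},{"dx": 0,"dy": -0.001,"dz": -0.02,"turn": 0,"fingers": 1},{"dx": 0,"dy": -0.001,"dz": -0.06,"turn": 0,"fingers": 1},{"dx": 0,"dy": -0.001,"dz": -0.11,"turn": 0,"fingers": 1},{"dx": 0,"dy": -0.001,"dz": -0.16,"turn": 0,"fingers": 1},{"dx": 0,"dy": -0.001,"dz": -0.19,"turn": 0,"fingers": 1},{"dx": 0,"dy": -0.001,"dz": -0.19,"turn": 0,"fingers": 1},{"dx": 0,"dy": -0.001,"dz": -0.19,"turn": 0,"fingers": 1}]'

```text
clock: 25.05
tcp_pos: [0.5547, 0.2141, 0.2239]
tcp_rot: [0.253, 0.968, 0.0, 0.0]
ft_force: [-0.1, -0.2, -0.7]
opening: 0.0918
finger_force: 0.0
```

```bash
python3 chk.py - "41 34 27" 21
```

```text
tcp [0.5547 0.2141 0.2239]
41 rim [0.4287 0.2839] -37 err mm [ 6.8 -5. ]
34 rim [0.4888 0.2513] -93 err mm [0.7 0. ]
27 rim [0.5553 0.2149] -58 err mm [0.8 1. ]
next in tool [-0.2756 -0.4193  0.2208]
21 mat rim [ 0.5781 -0.2984] 0 tool [-0.271  -0.4357  0.2208]
```

servo_tool --increments '[{"dx": -0.2755,"dy": -0.419,"dz": 0,"turn": 0,"fingers": 1},{"dx": -0.2755,"dy": -0.419,"dz": 0,"turn": 0,"fingers": 1},{"dx": -0.2755,"dy": -0.419,"dz": 0,"turn": 0,"fingers": 1},{"dx": -0.2755,"dy": -0.419,"dz": 0,"turn": 0,"fingers": 1},{"dx": -0.2755,"dy": -0.419,"dz": 0,"turn": 0,"fingers": 1},{"dx": -0.2755,"dy": -0.419,"dz": 0,"turn": 0,"fingers": 1},{"dx": -0.2755,"dy": -0.419,"dz": 0,"turn": 0,"fingers": 1},{"dx": -0.2755,"dy": -0.419,"dz": 0,"turn": 0,"fingers": 1},{"dx": -0.2755,"dy": -0.419,"dz": 0,"turn": 0,"fingers": 1},{"dx": -0.2755,"dy": -0.419,"dz": 0,"turn": 0,"fingers": 1},{"dx": -0.2755,"dy": -0.419,"dz": 0,"turn": 0,"fingers": 1},{"dx": -0.2755,"dy": -0.419,"dz": 0,"turn": 0,"fingers": 1},{"dx": -0.2755,"dy": -0.419,"dz": 0,"turn": 0,"fingers": 1},{"dx": -0.2755,"dy": -0.419,"dz": 0,"turn": 0,"fingers": 1},{"dx": -0.2755,"dy": -0.419,"dz": 0,"turn": 0,"fingers": 1},{"dx": -0.2755,"dy": -0.419,"dz": 0,"turn": 0,"fingers": 1}]'

```text
clock: 26.7
tcp_pos: [0.5903, -0.2851, 0.224]
tcp_rot: [0.252, 0.968, 0.0, 0.0]
ft_force: [-0.9, -0.7, 0.5]
opening: 0.0917
finger_force: 0.0
```

```bash
python3 chk.py - - 21
```

```text
tcp [ 0.5903 -0.2851  0.224 ]
next in tool [-0.0004 -0.0013  0.221 ]
21 mat rim [ 0.59   -0.2866] -125 tool [-0.0004 -0.0014  0.221 ]
```

servo_tool --increments '[{"dx": 0,"dy": -0.001,"dz": 0.04,"turn": 0,"fingers": 1},{"dx": 0,"dy": -0.001,"dz": 0.08,"turn": 0,"fingers": 1},{"dx": 0,"dy": -0.001,"dz": 0.12,"turn": 0,"fingers": 1},{"dx": 0,"dy": -0.001,"dz": 0.155,"turn": 0,"fingers": 1},{"dx": 0,"dy": -0.001,"dz": 0.182,"turn": 0,"fingers": 1},{"dx": 0,"dy": -0.001,"dz": 0.197,"turn": 0,"fingers": 1},{"dx": 0,"dy": -0.001,"dz": 0.203,"turn": 0,"fingers": 1},{"dx": 0,"dy": -0.001,"dz": 0.203,"turn": 0,"fingers": 1},{"dx": 0,"dy": -0.001,"dz": 0.203,"turn": 0,"fingers": -1},{"dx": 0,"dy": -0.001,"dz": 0.203,"turn": 0,"fingers": -1},{"dx": 0,"dy": -0.001,"dz": 0.203,"turn": 0,"fingers": -1},{"dx": 0,"dy": -0.001,"dz": 0.203,"turn": 0,"fingers": -1},{"dx": 0,"dy": -0.001,"dz": 0.203,"turn": 0,"fingers": -1},{"dx": 0,"dy": -0.001,"dz": 0.203,"turn": 0,"fingers": -1},{"dx": 0,"dy": -0.001,"dz": 0.203,"turn": 0,"fingers": -1},{"dx": 0,"dy": -0.001,"dz": 0.203,"turn": 0,"fingers": -1},{"dx": 0,"dy": -0.001,"dz": 0.203,"turn": 0,"fingers": -1},{"dx": 0,"dy": -0.001,"dz": 0.203,"turn": 0,"fingers": -1}]'

```text
clock: 28.55
tcp_pos: [0.5895, -0.2869, 0.0207]
tcp_rot: [0.253, 0.968, 0.0, -0.0]
ft_force: [-0.8, -0.6, 0.1]
opening: 0.0322
finger_force: 40.0
```

servo_tool --increments '[{"dx": 0,"dy": 0,"dz": -0.02,"turn": 0,"fingers": -1},{"dx": 0,"dy": 0,"dz": -0.06,"turn": 0,"fingers": -1},{"dx": 0,"dy": 0,"dz": -0.1,"turn": 0,"fingers": -1},{"dx": 0.012,"dy": 0.026,"dz": -0.13,"turn": 0,"fingers": -1},{"dx": 0.03,"dy": 0.062,"dz": -0.13,"turn": 0,"fingers": -1},{"dx": 0.049,"dy": 0.102,"dz": -0.13,"turn": 0,"fingers": -1},{"dx": 0.068,"dy": 0.143,"dz": -0.13,"turn": 0,"fingers": -1},{"dx": 0.088,"dy": 0.184,"dz": -0.13,"turn": 0,"fingers": -1},{"dx": 0.107,"dy": 0.225,"dz": -0.13,"turn": 0,"fingers": -1},{"dx": 0.127,"dy": 0.266,"dz": -0.13,"turn": 0,"fingers": -1},{"dx": 0.146,"dy": 0.307,"dz": -0.13,"turn": 0,"fingers": -1},{"dx": 0.165,"dy": 0.347,"dz": -0.13,"turn": 0,"fingers": -1},{"dx": 0.182,"dy": 0.382,"dz": -0.13,"turn": 0,"fingers": -1},{"dx": 0.193,"dy": 0.406,"dz": -0.13,"turn": 0,"fingers": -1},{"dx": 0.2,"dy": 0.42,"dz": -0.13,"turn": 0,"fingers": -1},{"dx": 0.2,"dy": 0.42,"dz": -0.13,"turn": 0,"fingers": -1},{"dx": 0.2,"dy": 0.42,"dz": -0.13,"turn": 0,"fingers": -1},{"dx": 0.2,"dy": 0.42,"dz": -0.13,"turn": 0,"fingers": -1}]'

```text
clock: 30.35
tcp_pos: [0.6207, 0.1755, 0.1506]
tcp_rot: [0.254, 0.967, -0.0, -0.0]
ft_force: [0.4, -0.6, -3.1]
opening: 0.0325
finger_force: 40.0
```

```bash
python3 chk.py - "34 27" - ; python3 -c "
from h import *
s,R,t,T=wrist(); print(T[:3,3].round(4),togo(T,[.6205,.1766,.0297]).round(4))"
```

```text
tcp [0.6207 0.1755 0.1506]
34 rim [0.5008 0.2436] -72 err mm [12.7 -7.7]
27 rim [0.5591 0.2128] -68 err mm [ 4.6 -1.1]
[0.6207 0.1755 0.1507] [0.0007 0.0009 0.121 ]
```

servo_tool --increments '[{"dx": 0,"dy": 0.0005,"dz": 0.03,"turn": 0,"fingers": -1},{"dx": 0,"dy": 0.0005,"dz": 0.06,"turn": 0,"fingers": -1},{"dx": 0,"dy": 0.0005,"dz": 0.085,"turn": 0,"fingers": -1},{"dx": 0,"dy": 0.0005,"dz": 0.1,"turn": 0,"fingers": -1},{"dx": 0,"dy": 0.0005,"dz": 0.112,"turn": 0,"fingers": -1},{"dx": 0,"dy": 0.0005,"dz": 0.118,"turn": 0,"fingers": -1},{"dx": 0,"dy": 0.0005,"dz": 0.121,"turn": 0,"fingers": -1},{"dx": 0,"dy": 0.0005,"dz": 0.121,"turn": 0,"fingers": -1},{"dx": 0,"dy": 0.0005,"dz": 0.121,"turn": 0,"fingers": -1}]'

```text
clock: 31.35
tcp_pos: [0.6214, 0.1777, 0.0307]
tcp_rot: [0.253, 0.968, 0.0, 0.001]
ft_force: [-0.4, 0.8, -1.7]
opening: 0.0325
finger_force: 40.0
```

servo_tool --increments '[{"dx": 0,"dy": -0.001,"dz": 0.001,"turn": 0,"fingers": -1},{"dx": 0,"dy": -0.001,"dz": 0.001,"turn": 0,"fingers": -1},{"dx": 0,"dy": -0.001,"dz": 0.001,"turn": 0,"fingers": -0.2},{"dx": 0,"dy": -0.001,"dz": 0.001,"turn": 0,"fingers": 1},{"dx": 0,"dy": -0.001,"dz": 0.001,"turn": 0,"fingers": 1},{"dx": 0,"dy": -0.001,"dz": 0.001,"turn": 0,"fingers": 1},{"dx": 0,"dy": -0.001,"dz": 0.001,"turn": 0,"fingers": 1},{"dx": 0,"dy": -0.001,"dz": 0.001,"turn": 0,"fingers": 1},{"dx": 0,"dy": -0.001,"dz": -0.02,"turn": 0,"fingers": 1},{"dx": 0,"dy": -0.001,"dz": -0.06,"turn": 0,"fingers": 1},{"dx": 0,"dy": -0.001,"dz": -0.11,"turn": 0,"fingers": 1},{"dx": 0.03,"dy": -0.001,"dz": -0.15,"turn": 0,"fingers": 1},{"dx": 0.06,"dy": -0.001,"dz": -0.19,"turn": 0,"fingers": 1},{"dx": 0.09,"dy": -0.001,"dz": -0.23,"turn": 0,"fingers": 1},{"dx": 0.115,"dy": -0.001,"dz": -0.265,"turn": 0,"fingers": 1},{"dx": 0.115,"dy": -0.001,"dz": -0.265,"turn": 0,"fingers": 1},{"dx": 0.115,"dy": -0.001,"dz": -0.265,"turn": 0,"fingers": 1},{"dx": 0.115,"dy": -0.001,"dz": -0.265,"turn": 0,"fingers": 1}]'

```text
clock: 33.15
tcp_pos: [0.5199, 0.2325, 0.2933]
tcp_rot: [0.253, 0.967, -0.001, -0.001]
ft_force: [0.6, -0.6, -0.1]
opening: 0.0923
finger_force: 0.0
```

```bash
python3 chk.py w9 "41 34 27 21" -; python3 -c "
from rig import env;import cv2
s=env.snapshot('side');cv2.imwrite('pics/s9.png',cv2.resize(s['image'][90:360,140:400],None,fx=2.2,fy=2.2,interpolation=cv2.INTER_CUBIC))"
```

```text
tcp [0.5199 0.2325 0.2933]
41 rim [0.423  0.2873] -56 err mm [ 1.1 -1.6]
34 rim [0.4865 0.2531] -72 err mm [-1.6  1.8]
27 rim [0.5549 0.215 ] -53 err mm [0.4 1.1]
21 rim [0.6335 0.1681] -29 err mm [13.  -8.5]
```

View pics/w9.png

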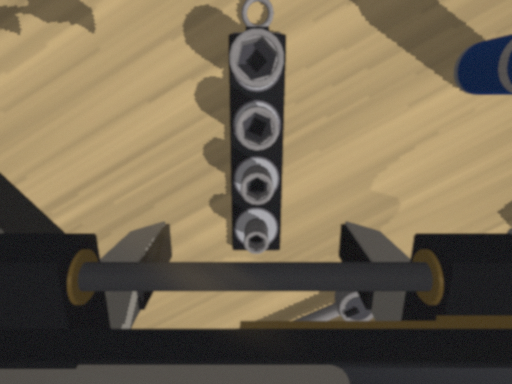

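View pics/s9.png

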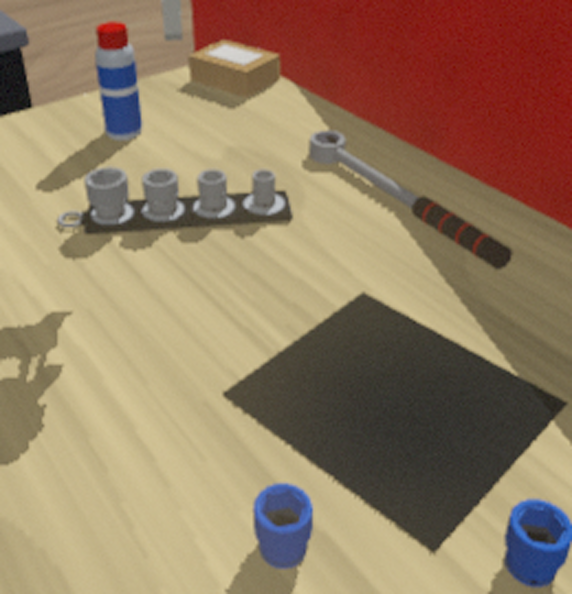

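The four sockets stand mouth up in order of size, largest by the loop. The wrist view has their rims at (256,60), (257,126), (257,182) and (257,237). The side view shows each foot in the middle of its pad, with the ratchet and can where they were. The 21's fit had locked onto the pad's bright edge, but in the picture it stands centred. The gripper is open and clear, so I'm handing in.

```bash
python3 -c "
from rig import env
print(env.finish_job())"
```

```text
the job is handed in; nothing more can be done
None
```

I handed the job in at about 33 s: all four sockets stand mouth up on their pads, largest by the loop to smallest at the plain end. The first three measured within about 3 mm of centre; the smallest was only checked by eye. The ratchet and spray can were not moved, and no verdict came back.

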